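# Release and push out the glass grinder's filter slide with a pin tool

### The arm

A 6-joint arm with a two-finger parallel gripper is mounted at the origin on the work surface. World frame = base frame: x ahead of the robot, y to its left, z up, the work surface at z = 0. Lengths are in m, angles in degrees, forces in N, time in s.
With the tool pointing down it reaches from about 0.375 to 0.825 m from the base axis. Payload 5.5 kg.
Tool frame: the origin (TCP) lies midway between the tips of the shut fingers; the grasp point (between the pads) lies 19 mm behind it; z points along the fingers, y is the line along which they close (so a half turn about z gives the same grasp; the last joint's range is limited). The gripper opens to 85 mm and grips with 20 to 120 N. Pads are 22 mm wide; open, the fingers measure 114 mm over their backs; the gripper's body (76 mm by 85 mm) begins 54 mm behind the grasp point. The pads swing forward as they close: fully open they stand 13 mm farther back than shut.
Start: joints at [-74.026, 17.962, -2.699, 69.339, 0, 90], TCP at [0.165, -0.577, 0.231] pointing down, gripper open.
Joint ranges: [-152.73, 152.73], [-39.44, 99.34], [-58.76, 71.6], [-118.89, 123.64], [-81.53, 83.1], [-180, 180]. Speed limits (degrees/s): [136.94, 136.94, 172.46, 180, 180, 180].

### API

Orientations are given as [roll, pitch, yaw] about the fixed x, y, z axes, in that order (R = Rz(yaw) Ry(pitch) Rx(roll)).
In Python, from cell import * gives the robot as it stands. The module is installed in compiled form; this text tells all that it offers.
- The arm moves only by the tool send_rows, never from a script. Its argument "targets" is one flat list of numbers, 7 for each row, row after row: the opening in per cent of the stroke, from 0 (shut) to 100 (fully open), then the shift along the tool's x, y, z in cm, then the turn, a rotation vector about the tool's x, y, z in rad. A call has 1 to 5 rows; each row is the pose to reach, as a shift and turn from the pose commanded when the call began, along the tool's axes at that moment; what a row does not reach only later rows make up. A row lasts 1/8 s, in which the tool goes at most 62.5 mm and 10.7 degrees, less where a joint would pass 70% of its speed; a pose out of reach is approached as far as the arm can. A call with a gripper value outside its range is refused whole. The fingers move at their own pace and stop on an object; the grip force is fixed at half the most. Time passes only in rows, so rows that repeat a pose let the fingers close. It gives the time, the measured TCP pose, the force, the opening and the grip force at its end, in the units of the state.
- observe(): the state, without advancing time (a new reading comes with each control period).
- snapshot(name): name is "scene" or "side" or "wrist"; returns a dict with "color" (400x640x3 uint8, red, green, blue), "fx", "fy", "cx", "cy" (pixels), "extrinsics" (4x4, takes a point from world to camera coordinates). Camera axes: x right, y down, z forward; pixel columns grow to the right and rows downward; lengths in m; the calibration is good to about 2 mm. The wrist camera is an equidistant fisheye: a pixel r from the principal point sees the ray r / f radians off the axis. A picture is of the moment at which its call begins. There is no depth.
- job_done(): hands the job in; it is judged then, once.
Trained networks look in a picture, given as the dict that the camera call returned (one of the last four; its "shot" number tells which), for a name from the list of things; names that differ only in an ending like _2 or _b are one class to them, and where a whole thing is asked for, a point or a joint stands for the part that bears it (a point fixed in the world has none). Each returns a list of dicts, best first, with "conf" (0 to 1); they miss things now and then, are a little off and sometimes report something else, mostly with a low value. They report only what shows in the picture. A call takes as long as a camera call. They do not tell look-alikes from the thing itself.
- recognise(picture, label): "location" ([column, row] in pixels, amid what is visible of it).
- trace(picture, label): "pixels" (400x640 bool, what is visible of it) and "location" ([column, row] in pixels, amid what is visible of it).
- pinpoint(picture, label): "location" ([column, row] in pixels: a listed point, or the origin of a listed thing).
The state is a dict: "clock": time; "q": joint angles; "dq": joint speeds; "joint_efforts": joint torques, N m; "tcp_pos": TCP position; "eef_rot": TCP orientation; "ft_force": force on the tool from outside, world axes, zero at the start; "wrist_torque": the same for the moment, N m; "width": finger opening in m; "grip_force": force on a finger pad.
Only numpy, scipy, OpenCV 4.12 (cv2) and the standard library are available. Lean on these libraries where they do the work, as an engineer would, in place of code of your own. Each camera call takes 0.05 s, during which the arm holds its last target. There are 200 camera calls.

### The job

Take the pin tool from the wooden rack and with its pin gently press down the release button hidden at the bottom of the hole in the glass grinder's bare-metal filter slide; keeping the button held down, push the slide out of the front of the grinder as far as it will go, never bearing on it with more than about 15 N. Then lift the pin out, stand the tool back in its hole in the rack and let go, leaving the other tool, the jar and the nippers where they are.

Things in the scene. Friction and masses are not known exactly. Their poses are not given: they have to be found in the camera images.
- grinder: Grey bench glass grinder, fixed, 220 mm (its x) by 200 mm (its y). Origin: centre of its underside, z up; its front is its own -x, towards the robot. The front half (x < 0) is 58 mm high with an open channel along x in the middle, holding the bare-metal filter slide; the back half is a block 116 mm high with a brass bit to 141 mm and a clear guard to 146 mm at the rear edge.
- recess_mouth (a point): Centre of the mouth of the round vertical hole, 11 mm wide, chamfer 1.5 mm, in the slide's top face (62 mm wide, 110 long, 52 mm above the table). It moves with the slide; with the slide in it is 78 mm in front of the grinder's origin. Axes as the grinder's. A flat button fills the bottom, 6 to 26 mm below the mouth: this differs between grinders and must be felt for.
- filter_slide (a joint): How far the slide stands out along the grinder's -x, in m: 0 in (start), 0.055 at its stop. It carries the hole and button along, drags with about 2.5 N and stays where left. Locked unless the button is held down: a tooth on the button meets notches every 10 mm over the first 40 mm, so a button let up on the way locks it again; beyond 40 mm it is free.
- catch (a joint): How far the release button is pressed, in m: 0 up, 0.0045 fully down. The spring takes 3 N to start and 1 N more per mm (7.5 N fully down). The slide is free when it is pressed more than 3 mm (6 N).
- pin_tool: Pin tool upright in one of the rack holes: square wooden handle 18 by 18 mm, 60 mm long (6 to 66 mm above the origin, sides along the tool's x and y), round steel collar 28 mm across, 6 mm thick, below it a 10 mm shank 7 mm long, a 3 mm taper, then a round-nosed pin 6 mm in diameter. Origin: centre of the collar's underside, which rests on the rack plate; z up. About 80 g.
- pin_tip (a point): Tip of the pin's round nose, 46 mm below the pin tool's origin on its axis; only the lowest 36 mm are 6 mm thick.
- rack: Wooden tool rack fixed to the table: a plate 60 mm (its x) by 170 mm (its y), 8 mm thick, top 55 mm above the table, on a leg at each y end. Origin: centre of its underside, z up. Two round through holes 14 mm in diameter with a 1.5 mm chamfer, 80 mm apart.
- slot_left (a point): Centre of the mouth of the rack hole at the rack's y = +40 mm, at the plate's top. Holds the pin tool or the scraper at the start.
- slot_right (a point): Centre of the mouth of the rack hole at the rack's y = -40 mm, at the plate's top. Holds the other of the two tools.
- scraper: Bystander: scraper tool standing in the other rack hole, same collar, but a round wooden handle 20 mm in diameter reaching 66 mm above the collar underside, and a flat 10 mm wide blade. Origin: centre of the collar's underside, z up.
- jar: Bystander: closed glass jar, 60 mm in diameter, 80 mm high, white cap. Origin: centre of its underside.
- nippers: Bystander: glass nippers with red grips, lying flat, about 160 mm long, 66 mm wide, 19 mm high. Origin near their middle.
Not all that is in view belongs to the job. What is shaped like the pin_tool but pink or yellow is not meant.

How it is judged:
By the outcome, as a careful person would: the job done as asked, in the order asked, and still so for the second after the job is handed in, with the robot touching nothing.
It also fails if it takes over 69 s, if anything falls off the work surface, if the arm or the gripper's body presses on something with over 40 N, if the wrist force passes 120 N, or if a joint passes its speed limit or range.

## Working session

There is one attempt and no reset: what is moved stays moved. The work goes in short steps, Python scripts to look and compute and a tool call to move; the robot and the scene stay as the last step left them, time stands still between calls to the robot, and variables do not carry over. Pictures are saved under pics/ and viewed, at most 10 in all, crops included, and the job is handed in when it is done.

Besides the shell and the picture viewer there is one more tool, called after "Request:" as name(argument=value, ...) on one line, values as JSON. send_rows: Moves the arm, as the interface text tells. Its arguments: {"type":"object","properties":{"targets":{"type":"array"}},"required":["targets"]}

```bash
mkdir -p pics; cat > h.py <<'E'
from cell import *
import numpy as np, cv2
from scipy.spatial.transform import Rotation as R
def save(s,n): cv2.imwrite(f'pics/{n}.png',s['color'][:,:,::-1])
def ray(s,p):
    E=np.array(s['extrinsics']);x=(p[0]-s['cx'])/s['fx'];y=(p[1]-s['cy'])/s['fy']
    return -E[:3,:3].T@E[:3,3], E[:3,:3].T@np.array([x,y,1.])
def onz(s,p,z):
    o,d=ray(s,p); return o+d*(z-o[2])/d[2]
def tri(l):
    A=0;b=0
    for o,d in l:
        d=d/np.linalg.norm(d);P=np.eye(3)-np.outer(d,d);A=A+P;b=b+P@o
    return np.linalg.solve(A,b)
def proj(s,p):
    E=np.array(s['extrinsics']);c=E[:3,:3]@np.array(p)+E[:3,3]
    return np.array([s['cx']+s['fx']*c[0]/c[2],s['cy']+s['fy']*c[1]/c[2]])
E
python3 - <<'E'
from h import *
np.set_printoptions(precision=4,suppress=True)
A=snapshot('scene');B=snapshot('side')
cv2.imwrite('pics/a.png',A['color'][:,:,::-1]);cv2.imwrite('pics/b.png',B['color'][:,:,::-1])
for n in ['grinder','recess_mouth','pin_tool','rack','slot_left','slot_right','scraper','jar','nippers']:
  for k,s in (('A',A),('B',B)):
    print(n,k,[(round(d['conf'],2),np.round(d['location'],1)) for d in pinpoint(s,n)[:3]])
for s in (A,B): print(-np.array(s['extrinsics'])[:3,:3].T@np.array(s['extrinsics'])[:3,3])
print(observe())
E
```

```text
grinder A [(0.89, array([314.6, 282.7])), (0.71, array([179.5, 320.6]))]
grinder B [(0.75, array([295.5, 182.9]))]
recess_mouth A [(0.72, array([287.3, 250.9]))]
recess_mouth B [(0.95, array([328.2, 171.2])), (0.66, array([375.8, 150.5])), (0.22, array([294.9, 254.2]))]
pin_tool A [(0.73, array([410.5, 150.1])), (0.57, array([331.3, 140.9])), (0.56, array([396.2, 134.5]))]
pin_tool B [(0.87, array([365.2, 291.2])), (0.72, array([333.8, 328.7])), (0.69, array([246.2, 322.1]))]
rack A [(0.79, array([360.5, 169. ]))]
rack B [(0.88, array([292.8, 291.6])), (0.64, array([250. , 248.6]))]
slot_left A [(0.77, array([364.5, 147.8]))]
slot_left B [(0.58, array([292.4, 282.8])), (0.25, array([292.6, 290.3]))]
slot_right A [(0.55, array([361. , 162.1]))]
slot_right B [(0.73, array([293.6, 253.1]))]
scraper A [(0.71, array([358.5, 160.4]))]
scraper B [(0.53, array([291.8, 254.4]))]
jar A [(0.6, array([382.2, 201.8]))]
jar B [(0.7, array([291.7, 252.7])), (0.65, array([247.9, 252.9]))]
nippers A [(0.85, array([182.2, 320.5])), (0.23, array([284.4, 250.7]))]
nippers B [(0.9, array([371.9, 150.7]))]
[ 1.1006 -0.5846  0.8746]
[0.2541 0.9517 0.633 ]
{'clock': 1.0, 'q': array([-74.0268,  17.9623,  -2.6985,  69.3393,   0.0008,  90.0018]), 'dq': array([ 0.0339,  0.0156,  0.0085,  0.0633,  0.0771, -0.0499]), 'joint_efforts': array([  0.0006, -53.9472,  34.0054,   0.0014,   0.0001,  -0.    ]), 'tcp_pos': array([ 0.1651, -0.5768,  0.2313]), 'eef_rot': array([-179.9999,   -0.0008,   15.9715]), 'ft_force': array([-0.3498,  0.147 ,  0.6894]), 'wrist_torque': array([-0.0396,  0.0261, -0.0322]), 'grip_force': 0.0, 'width': 0.08554271374595725}
```

View pics/a.png

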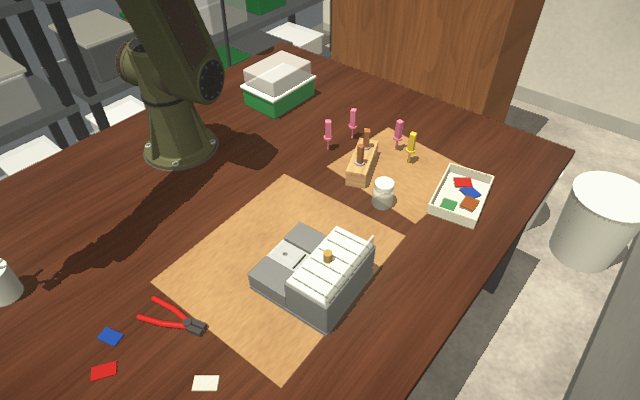

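View pics/b.png

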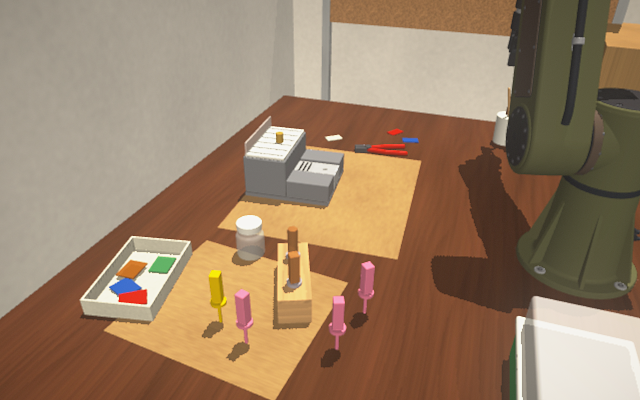

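Both tools stand in the rack (A: 360,155; B: 293,265), the slide hole is at A (285,252) and B (328,171); pink and yellow look-alikes stand around the rack. Next, triangulation and enlarged crops.

```bash
python3 - <<'E'
from h import *
np.set_printoptions(precision=4,suppress=True)
A=snapshot('scene');B=snapshot('side')
def T(a,b):
  p=tri([ray(A,a),ray(B,b)]); print(p, proj(A,p)-a, proj(B,p)-b)
T((287.3,250.9),(328.2,171.2));T((314.6,282.7),(295.5,182.9));T((364.5,147.8),(292.4,282.8));T((361,162.1),(293.6,253.1));T((360.5,169),(292.8,291.6));T((382.2,201.8),(248,252.8))
print(onz(A,(364.5,147.8),.055),onz(A,(361,162.1),.055),onz(B,(292.4,282.8),.055),onz(B,(293.6,253.1),.055))
print(onz(A,(287.3,250.9),.052),onz(B,(328.2,171.2),.052))
c=lambda s,x,y,w,h,k:cv2.resize(s['color'][y:y+h,x:x+w,::-1],(w*k,h*k),interpolation=cv2.INTER_CUBIC)
im=np.zeros((600,800,3),np.uint8)
a=c(A,325,115,66,75,6)[:300];b=c(B,260,215,66,110,6)[:600,:390];g=c(A,240,215,100,75,4)
im[:450,:396]=c(A,325,115,66,75,6);im[:600,400:790]=b
cv2.imwrite('pics/c.png',im)
im=np.zeros((600,800,3),np.uint8);im[:600,:400]=c(A,235,210,80,120,5);im[:600,400:]=c(B,280,120,80,120,5)
cv2.imwrite('pics/d.png',im)
E
```

```text
[ 0.5973 -0.1261  0.049 ] [-1.7799 -0.6819] [-1.6792  0.5254]
[ 0.6872 -0.1264 -0.0019] [-0.647  -0.1898] [-0.5799  0.126 ]
[0.5129 0.3203 0.0539] [0.9684 0.2061] [ 1.6362 -0.3089]
[0.5448 0.2485 0.061 ] [-0.8966 -0.2062] [-1.3546  0.2531]
[ 0.5271  0.2853 -0.0004] [0.9327 0.2004] [ 1.4886 -0.2805]
[0.6618 0.2054 0.0027] [1.133  0.1488] [ 1.5007 -0.1513]
[0.5108 0.3181 0.055 ] [0.5433 0.2556 0.055 ] [0.5149 0.3232 0.055 ] [0.5456 0.2395 0.055 ]
[ 0.6039 -0.1266  0.052 ] [ 0.5923 -0.1248  0.052 ]
```

View pics/c.png

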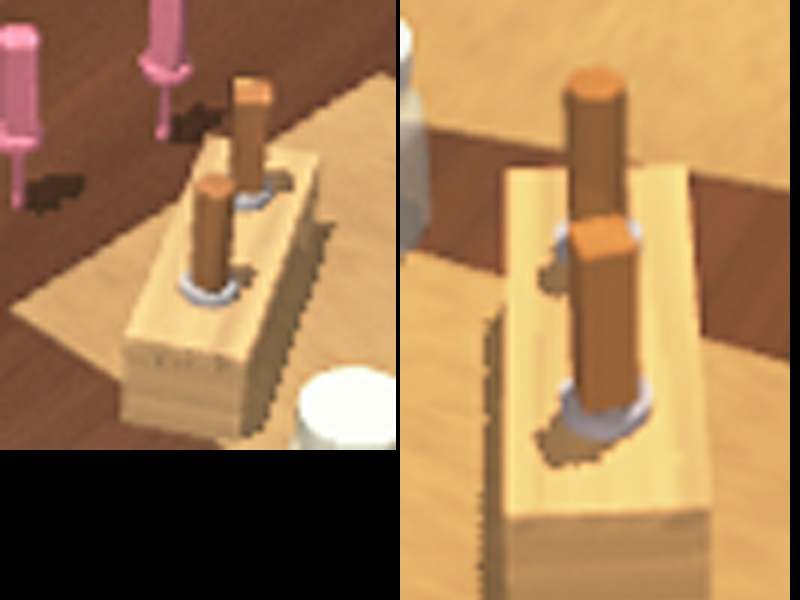

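View pics/d.png

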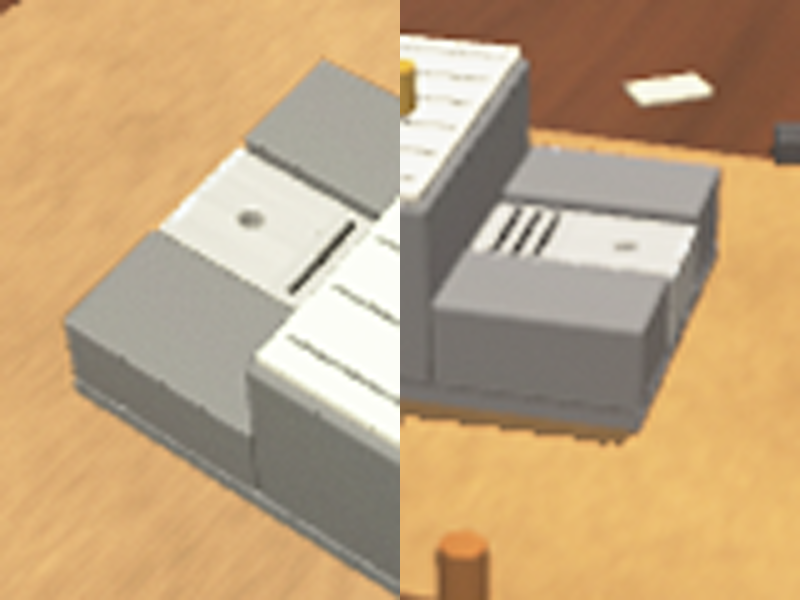

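The pin tool (square handle) is in the left slot; the scraper with its round handle is in the right one. The hole shows at A (285.0,253.6) and B (325.4,169.0), and the grinder's front top corners are visible in both views.

```bash
cat >> h.py <<'E'
def go(p,yaw,st=None,tilt=None):
    st=st or observe();M=R.from_euler('xyz',st['eef_rot'],degrees=True)
    d=M.inv().apply(np.array(p)-st['tcp_pos'])*100
    G=R.from_euler('xyz',[180,0,yaw],degrees=True)
    print('shift cm',np.round(d,2),'turn',np.round((M.inv()*G).as_rotvec(),3))
E
python3 - <<'E'
from h import *
np.set_printoptions(precision=4,suppress=True)
A=snapshot('scene');B=snapshot('side')
def T(a,b):
  p=tri([ray(A,a),ray(B,b)]); print(p, proj(A,p)-a, proj(B,p)-b);return p
T((285,253.6),(325.4,169))
r=T((248,275),(344,154));l=T((299.4,222),(332.6,177))
print(np.degrees(np.arctan2(*(l-r)[[1,0]]))-90,np.linalg.norm(l-r))
go([.57,-.1,.33],0)
go([.55,.2,.33],23)
E
```

```text
[ 0.6042 -0.1357  0.051 ] [-0.2088 -0.0791] [-0.1934  0.061 ]
[ 0.583  -0.237   0.0532] [-0.2898 -0.1269] [-0.2419  0.0938]
[ 0.5668 -0.0529  0.0724] [-3.276  -1.2753] [-3.4261  1.0663]
5.030869273678562 0.18582259569386111
shift cm [ 52.05 -34.7   -9.87] turn [-0.    -0.     0.279]
shift cm [ 58.38 -64.09  -9.87] turn [-0.    -0.    -0.123]
```

Request:
send_rows(targets=[100, 5, -3.4, -2, 0, 0, 0.05, 100, 10.4, -6.9, -4, 0, 0, 0.1, 100, 15.6, -10.4, -6, 0, 0, 0.14, 100, 20.8, -13.9, -8, 0, 0, 0.2, 100, 26, -17.4, -9.8, 0, 0, 0.28])

```text
clock: 1.82
tcp_pos: [0.3587, -0.3478, 0.3259]
eef_rot: [180.0, -0.0, -0.2]
ft_force: [0.3, -0.2, 0.0]
width: 0.0851
grip_force: 0.0
```

Request:
send_rows(targets=[100, 4.2, -4.3, 0, 0, 0, 0, 100, 8.4, -8.6, 0, 0, 0, 0, 100, 12.6, -13, 0, 0, 0, 0, 100, 16.8, -17.4, 0, 0, 0, 0, 100, 20, -20, 0, 0, 0, 0])

```text
clock: 2.45
tcp_pos: [0.5594, -0.1472, 0.325]
eef_rot: [-180.0, -0.0, 0.1]
ft_force: [0.2, 0.8, -0.2]
width: 0.0858
grip_force: 0.0
```

```bash
cat >> h.py <<'E'
def fray(s,p):
    E=np.array(s['extrinsics']);u=np.array([(p[0]-s['cx'])/s['fx'],(p[1]-s['cy'])/s['fy']]);t=np.linalg.norm(u)
    d=np.r_[u/t*np.sin(t),np.cos(t)] if t>0 else np.array([0,0,1.])
    return -E[:3,:3].T@E[:3,3], E[:3,:3].T@d
def fonz(s,p,z):
    o,d=fray(s,p); return o+d*(z-o[2])/d[2]
def fproj(s,p):
    E=np.array(s['extrinsics']);c=E[:3,:3]@np.array(p)+E[:3,3];r=np.hypot(c[0],c[1]);t=np.arctan2(r,c[2])
    return np.array([s['cx']+s['fx']*t*c[0]/r,s['cy']+s['fy']*t*c[1]/r])
def rect(s,c,w,z,yaw,n=500):
    """top-down rectified view of plane z, centre c, width w metres, x up, y left, turned by yaw"""
    g=(np.arange(n)/(n-1)-.5)*w;yy,xx=np.meshgrid(-g,-g)
    a=np.radians(yaw);X=c[0]+xx*np.cos(a)-yy*np.sin(a);Y=c[1]+xx*np.sin(a)+yy*np.cos(a)
    E=np.array(s['extrinsics']);P=np.stack([X,Y,0*X+z],-1)@E[:3,:3].T+E[:3,3]
    r=np.hypot(P[...,0],P[...,1]);t=np.arctan2(r,P[...,2])
    return cv2.remap(s['color'],(s['cx']+s['fx']*t*P[...,0]/r).astype(np.float32),(s['cy']+s['fy']*t*P[...,1]/r).astype(np.float32),cv2.INTER_CUBIC)[:,:,::-1].copy()
E
python3 - <<'E'
from h import *
np.set_printoptions(precision=4,suppress=True)
W=snapshot('wrist');print(W['fx'],-np.array(W['extrinsics'])[:3,:3].T@np.array(W['extrinsics'])[:3,3],observe()['tcp_pos'])
for n,z in [('recess_mouth',.052),('grinder',0),('pin_tool',.055),('slot_left',.055),('slot_right',.055),('rack',.047),('scraper',.055),('jar',0),('nippers',0)]:
  print(n,[(round(d['conf'],2),np.round(d['location'],1),fonz(W,d['location'],z)) for d in pinpoint(W,n)[:2]])
im=np.zeros((600,800,3),np.uint8);im[:400,:400]=rect(W,(.6,-.13),.24,.055,0,400);im[:400,400:]=rect(W,(.53,.285),.24,.055,0,400)
im[400:]=cv2.resize(W['color'][:,:,::-1],(320,200))[:,:1]*0
im[400:,:320]=cv2.resize(W['color'][:,:,::-1],(320,200));cv2.imwrite('pics/e.png',im)
E
```

```text
309.70691628693146 [ 0.6313 -0.1475  0.4686] [ 0.5625 -0.1447  0.3243]
recess_mouth [(0.86, array([308.5, 130.1]), array([ 0.6011, -0.1333,  0.052 ]))]
grinder [(0.94, array([305.3,  73.3]), array([ 0.6836, -0.1271,  0.    ])), (0.48, array([307.8, 127.1]), array([ 0.6019, -0.1306,  0.    ]))]
pin_tool [(0.93, array([ 88.1, 254.1]), array([0.3963, 0.2871, 0.055 ])), (0.83, array([ 61.5, 196.4]), array([0.5095, 0.3255, 0.055 ]))]
slot_left [(0.7, array([ 64.6, 192.8]), array([0.5163, 0.3141, 0.055 ]))]
slot_right []
rack [(0.57, array([304.6,  72. ]), array([ 0.6802, -0.1282,  0.047 ]))]
scraper [(0.96, array([ 86.6, 177.8]), array([0.5424, 0.2466, 0.055 ]))]
jar [(0.76, array([116.8, 100.6]), array([0.6663, 0.2028, 0.    ]))]
nippers [(0.83, array([470.7, 179.9]), array([ 0.5222, -0.4037, -0.    ]))]
```

View pics/e.png

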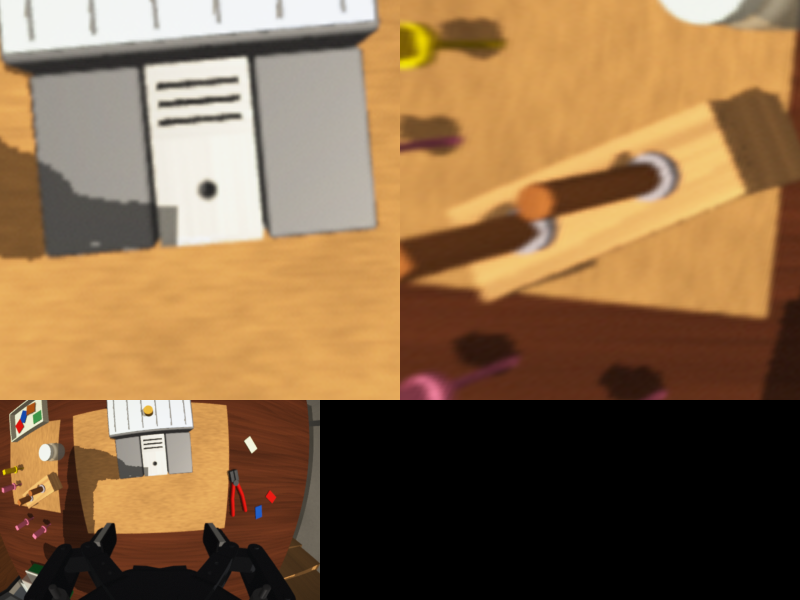

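The hole is clear at about (0.605,-0.134), in the e.png rectified view at (207,189), and the grinder yaw is about 4.5°. The rack yaw is about 22°. Next I go over the rack.

Request:
send_rows(targets=[100, -1.4, -5.6, 0.2, 0, 0, 0, 100, -2.8, -11.2, 0.4, 0, 0, -0.1, 100, -4.2, -16.8, 0.6, 0, 0, -0.2, 100, -5.6, -22.4, 1, 0, 0, -0.3, 100, -7, -28, 1.5, 0, 0, -0.38])

```text
clock: 3.58
tcp_pos: [0.4877, 0.1316, 0.3103]
eef_rot: [180.0, -0.1, 21.8]
ft_force: [0.5, -0.2, -0.0]
width: 0.0855
grip_force: 0.0
```

```bash
python3 -c "
from h import *
go([.46,.29,.30],22)"
```

```text
shift cm [  3.31 -15.74   1.04] turn [ 0.    -0.001 -0.004]
```

Request:
send_rows(targets=[100, 1.1, -5.2, 0.3, 0, 0, 0, 100, 2.2, -10.5, 0.7, 0, 0, 0, 100, 3.3, -15.7, 1, 0, 0, 0, 100, 3.3, -15.7, 1, 0, 0, 0])

```text
clock: 4.08
tcp_pos: [0.4814, 0.247, 0.2998]
eef_rot: [-177.6, 0.1, 25.8]
ft_force: [-0.0, 0.0, 0.2]
width: 0.0855
grip_force: 0.0
```

```bash
python3 - <<'E'
from h import *
np.set_printoptions(precision=4,suppress=True)
W=snapshot('wrist');print(-np.array(W['extrinsics'])[:3,:3].T@np.array(W['extrinsics'])[:3,3],observe()['tcp_pos'])
for n,z in [('pin_tool',.055),('slot_left',.055),('slot_right',.055),('rack',.047),('scraper',.055)]:
  print(n,[(round(d['conf'],2),np.round(d['location'],1),fonz(W,d['location'],z)) for d in pinpoint(W,n)[:3]])
im=np.zeros((600,800,3),np.uint8);im[:400,:400]=rect(W,(.53,.285),.2,.055,22,400);im[:400,400:]=rect(W,(.514,.32),.06,.121,22,400)
im[400:,:320]=cv2.resize(W['color'][:,:,::-1],(320,200));cv2.imwrite('pics/f.png',im)
E
```

```text
[0.5489 0.2727 0.443 ] [0.4813 0.247  0.2997]
pin_tool [(0.85, array([262.1, 209.5]), array([0.3873, 0.2979, 0.055 ])), (0.81, array([281.1, 116.7]), array([0.5109, 0.3247, 0.055 ])), (0.71, array([223.9,  51.6]), array([0.5584, 0.4305, 0.055 ]))]
slot_left [(0.87, array([285.5, 112.7]), array([0.5178, 0.3218, 0.055 ]))]
slot_right [(0.87, array([346.5, 120.9]), array([0.5414, 0.2488, 0.055 ]))]
rack [(0.94, array([315.3, 120.7]), array([0.5241, 0.2839, 0.047 ])), (0.61, array([285.8, 114.5]), array([0.5152, 0.3215, 0.047 ]))]
scraper [(0.91, array([349.3, 117.5]), array([0.5468, 0.2476, 0.055 ]))]
```

View pics/f.png

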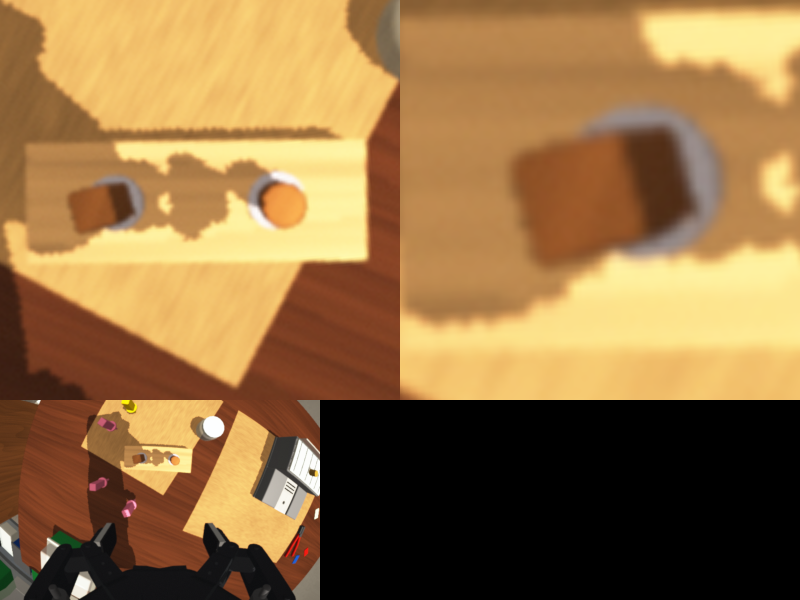

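The square handle top is in the left slot, at about (0.513,0.322) with a tool yaw of about 34° (right panel, centred at 579,203). The last move stopped short, so I check the joints.

```bash
python3 -c "
from h import *
o=observe();print(o['q'],o['dq'],o['tcp_pos'],o['eef_rot'])
go([.513,.322,.2],34)"
```

```text
[ 25.62224231  10.47342277  -3.4750936   76.1277295    2.33264264
 179.94226165] [ 0.20325213 -0.0049631   0.02200533 -0.0119317   0.12430156  0.0404609 ] [0.48126055 0.24574797 0.30021433] [-1.77667282e+02  7.38958151e-02  2.56799329e+01]
shift cm [ 6.18 -5.08 10.23] turn [-0.041 -0.002 -0.145]
```

Request:
send_rows(targets=[50, 1, -1, 1, 0, 0, -0.17, 50, 2, -2, 2, 0, 0, -0.34, 50, 3, -3, 3, 0, 0, -0.51, 50, 4, -4, 4, 0, 0, -0.68, 50, 5, -4.5, 5, 0, 0, -0.85])

```text
clock: 5.0
tcp_pos: [0.5059, 0.3106, 0.2517]
eef_rot: [-178.4, -1.7, 74.7]
ft_force: [-0.2, 0.5, -0.0]
width: 0.0427
grip_force: 0.0
```

```bash
python3 -c "
from h import *
print(observe()['tcp_pos'],observe()['eef_rot'],observe()['q'])
go([.513,.322,.2],124)"
```

```text
[0.50587308 0.31061733 0.25174736] [-178.4124677    -1.72807109   74.72720572] [ 30.24486471  16.76354287  -1.69818809  71.41813256   2.34335219
 135.49617232]
shift cm [1.13 0.53 5.2 ] turn [-0.013 -0.04  -0.859]
```

Request:
send_rows(targets=[50, 0.3, 0.1, 1, -0.003, -0.008, -0.172, 50, 0.5, 0.2, 2, -0.005, -0.016, -0.344, 50, 0.7, 0.3, 3, -0.008, -0.024, -0.516, 50, 1, 0.4, 4, -0.01, -0.032, -0.687, 50, 1.13, 0.53, 5.2, -0.013, -0.04, -0.859])

```text
clock: 5.62
tcp_pos: [0.5132, 0.3216, 0.2001]
eef_rot: [180.0, 0.0, 124.0]
ft_force: [-0.2, 0.0, 0.1]
width: 0.0426
grip_force: 0.0
```

```bash
python3 - <<'E'
from h import *
np.set_printoptions(precision=4,suppress=True)
W=snapshot('wrist');o=observe();print(o['tcp_pos'],o['eef_rot'],o['q'],o['width'])
im=np.zeros((400,800,3),np.uint8);im[:,:400]=rect(W,(.513,.322),.1,.121,34,400)
im[:,400:]=rect(W,(.513,.322),.1,.061,34,400);cv2.imwrite('pics/g.png',im)
go([.513,.322,.078],124)
E
```

```text
[0.5124 0.3213 0.1983] [-179.8818    0.0074  124.2565] [32.0988 19.3931 -5.0617 65.6631 -0.0119 87.8424] 0.04266592751366052
shift cm [ 0.02  0.11 12.03] turn [-0.002  0.     0.004]
```

View pics/g.png

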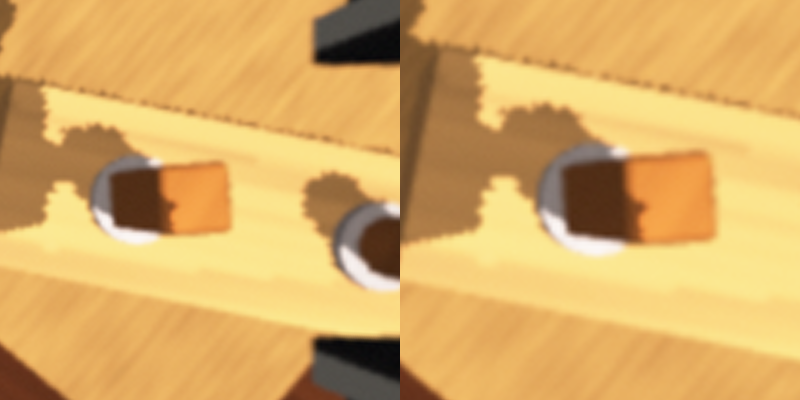

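The handle top sits at the centre (195,199 in the left panel), with the fingers on both sides along the rack's x. I descend and grip.

Request:
send_rows(targets=[50, 0.1, 0, 4, 0, 0, -0.03, 50, 0.1, 0, 8, 0, 0, -0.03, 50, 0.1, 0, 11, 0, 0, -0.03, 50, 0.1, 0, 12.1, 0, 0, -0.03, 50, 0.1, 0, 12.1, 0, 0, -0.03])

```text
clock: 6.3
tcp_pos: [0.5121, 0.3226, 0.0791]
eef_rot: [-179.9, -0.0, 125.3]
ft_force: [-0.0, -0.3, -0.6]
width: 0.0426
grip_force: 0.0
```

Request:
send_rows(targets=[0, 0, 0, 0, 0, 0, 0, 0, 0, 0, 0, 0, 0, 0, 0, 0, 0, 0, 0, 0, 0, 0, 0, 0, 0, 0, 0, 0, 0, 0, 0, 0, 0, 0, 0])

```text
clock: 6.92
tcp_pos: [0.5133, 0.3236, 0.0808]
eef_rot: [179.9, 0.0, 125.4]
ft_force: [0.4, -0.8, 5.9]
width: 0.0174
grip_force: 59.0
```

Request:
send_rows(targets=[0, 0, 0, -0.5, 0, 0, 0, 0, 0, 0, -2, 0, 0, 0, 0, 0, 0, -5, 0, 0, 0, 0, 0, 0, -9, 0, 0, 0, 0, 0, 0, -13, 0, 0, 0])

```text
clock: 7.55
tcp_pos: [0.5119, 0.3229, 0.2111]
eef_rot: [-180.0, -0.0, 125.4]
ft_force: [0.7, 0.4, -0.8]
width: 0.0174
grip_force: 58.5
```

```bash
python3 - <<'E'
from h import *
np.set_printoptions(precision=4,suppress=True)
A=snapshot('scene');B=snapshot('side');o=observe();print(o['tcp_pos'],o['eef_rot'],o['ft_force'],o['width'])
for n in ['pin_tip','pin_tool']:
  a=pinpoint(A,n);b=pinpoint(B,n)
  print(n,[(round(d['conf'],2),np.round(d['location'],1)) for d in a[:4]],[(round(d['conf'],2),np.round(d['location'],1)) for d in b[:4]])
  t=o['tcp_pos']-[0,0,.071 if n=='pin_tip' else .025];print(proj(A,t),proj(B,t))
go([.605,-.134,.2],94.5)
E
```

```text
[0.5146 0.3245 0.2151] [179.5335   0.0073 125.4156] [ 0.5811  0.2326 -0.6406] 0.01779973415406092
pin_tip [(0.71, array([406.4, 161.8])), (0.55, array([353.7, 137.5])), (0.52, array([367.8, 125. ])), (0.52, array([395.2, 151.3]))] [(0.89, array([250.2, 346.1])), (0.81, array([291.2, 243.9])), (0.74, array([221.7, 322.5])), (0.62, array([334.6, 349.2]))]
[368.7661 122.9065] [291.3619 243.2591]
pin_tool [(0.74, array([352.9, 127. ])), (0.65, array([397. , 135.6])), (0.65, array([368.3, 123.9])), (0.64, array([332. , 138.2]))] [(0.92, array([244.5, 323.4])), (0.76, array([293.5, 219.4])), (0.76, array([213.5, 303.8])), (0.65, array([367.5, 294. ]))]
[369.8799 109.378 ] [290.8418 220.8327]
shift cm [-42.63 -18.83   0.84] turn [-0.002  0.     0.54 ]
```

Request:
send_rows(targets=[0, -5, -2.2, -0.5, 0, 0, 0, 0, -10, -4.4, -0.5, 0, 0, 0.13, 0, -15, -6.6, -0.5, 0, 0, 0.27, 0, -20, -8.8, -0.5, 0, 0, 0.4, 0, -25, -11, -0.5, 0, 0, 0.54])

```text
clock: 8.48
tcp_pos: [0.5665, 0.0537, 0.2125]
eef_rot: [-179.8, -0.0, 94.2]
ft_force: [0.8, 0.7, 0.1]
width: 0.0171
grip_force: 58.6
```

```bash
python3 -c "
from h import *
go([.605,-.134,.2],94.5)"
```

```text
shift cm [-19.     2.47   1.24] turn [-0.003 -0.    -0.005]
```

Request:
send_rows(targets=[0, -5, 0.6, 0, 0, 0, 0, 0, -10, 1.2, 0, 0, 0, 0, 0, -15, 1.8, 2, 0, 0, 0, 0, -19, 2.5, 4.5, 0, 0, 0, 0, -19, 2.5, 5.5, 0, 0, 0])

```text
clock: 9.1
tcp_pos: [0.6054, -0.1344, 0.1555]
eef_rot: [-179.7, -0.1, 94.2]
ft_force: [-0.8, 0.2, -0.5]
width: 0.0174
grip_force: 58.6
```

```bash
python3 - <<'E'
from h import *
np.set_printoptions(precision=4,suppress=True)
A=snapshot('scene');B=snapshot('side');W=snapshot('wrist')
for i in range(3):
  o=observe();print(o['tcp_pos'],o['eef_rot'],o['ft_force'])
for n,z in [('pin_tip',.08),('recess_mouth',.052)]:
  for k,s in zip('ABW',(A,B,W)): print(n,k,[(round(d['conf'],2),np.round(d['location'],1),(fonz if k=='W' else onz)(s,d['location'],z)) for d in pinpoint(s,n)[:2]])
t=o['tcp_pos']-[0,0,.071];print('tip exp',proj(A,t),proj(B,t),fproj(W,t))
c=lambda s,x,y,w,h,k:cv2.resize(s['color'][y:y+h,x:x+w,::-1],(w*k,h*k),interpolation=cv2.INTER_CUBIC)
u,v=fproj(W,[.605,-.134,.06]).astype(int);print(u,v)
im=np.zeros((600,800,3),np.uint8);im[:300,:400]=c(A,260,220,50,38,8)[:300];im[:300,400:]=c(B,300,145,50,38,8)[:300]
im[300:,:400]=c(W,u-50,min(v-37,325),100,75,4);im[300:,400:]=rect(W,(.605,-.134),.1,.052,4.5,400)[50:350];cv2.imwrite('pics/i.png',im)
E
```

```text
[ 0.6058 -0.1311  0.1575] [-179.7889   -0.0865   94.4873] [ 0.7831  0.3807 -1.0933]
[ 0.6058 -0.1311  0.1575] [-179.7889   -0.0865   94.4873] [ 0.7831  0.3807 -1.0933]
[ 0.6058 -0.1311  0.1575] [-179.7889   -0.0865   94.4873] [ 0.7831  0.3807 -1.0933]
pin_tip A [(0.74, array([282.7, 245.4]), array([ 0.6011, -0.137 ,  0.08  ])), (0.66, array([352.4, 137.8]), array([0.471 , 0.3078, 0.08  ]))]
pin_tip B [(0.95, array([249. , 343.9]), array([0.5133, 0.5007, 0.08  ])), (0.92, array([363.8, 314.1]), array([0.3673, 0.3833, 0.08  ]))]
pin_tip W [(0.77, array([318.8, 207. ]), array([ 0.6047, -0.1333,  0.08  ]))]
recess_mouth A [(0.68, array([282.9, 254.3]), array([ 0.6029, -0.1409,  0.052 ]))]
recess_mouth B [(0.63, array([327.3, 168. ]), array([ 0.6003, -0.1416,  0.052 ])), (0.63, array([292.3, 291.3]), array([0.5079, 0.3415, 0.052 ]))]
recess_mouth W [(0.95, array([320. , 200.4]), array([ 0.6058, -0.1367,  0.052 ]))]
tip exp [285.6657 243.1067] [324.3053 157.508 ] [320.417  207.1305]
319 200
```

View pics/i.png

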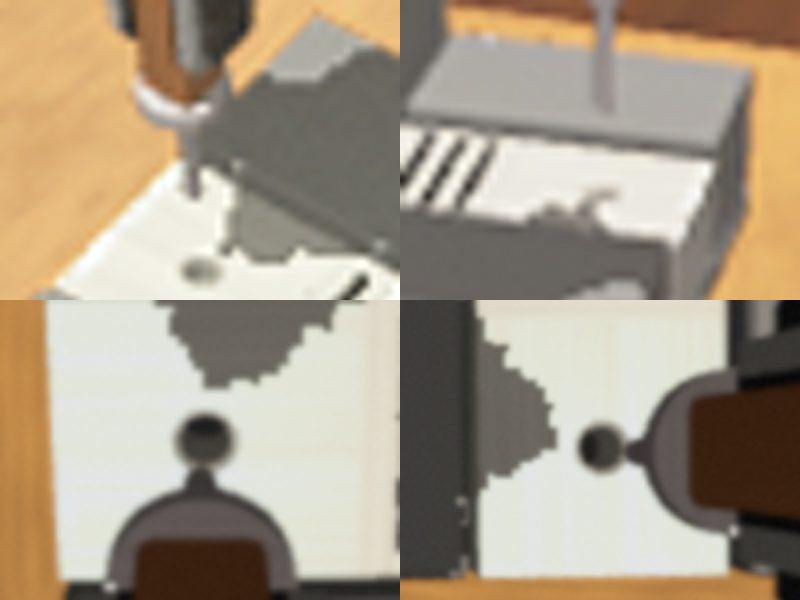

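Tip and hole both show: wrist tip about (319,205.5) and hole (320.2,198.2); scene tip (284,244.6) and hole (285.1,253.9); side tip (325.6,159) and hole (325.4,169). The pin is a few mm off in y. I compute the relative offset.

```bash
python3 - <<'E'
from h import *
np.set_printoptions(precision=4,suppress=True)
A=snapshot('scene');B=snapshot('side');W=snapshot('wrist');o=observe();print(o['tcp_pos'],-np.array(W['extrinsics'])[:3,:3].T@np.array(W['extrinsics'])[:3,3])
tip=tri([ray(A,(284,244.6)),ray(B,(325.6,159))]);h=tri([ray(A,(285.1,253.9)),ray(B,(325.4,169))])
print(tip,h,'stereo diff',h-tip)
for pt,ph in [((318.8,206.2),(320.2,198.6)),((319,205.3),(320.25,198.2)),((318.8,207),(320,200.4))]:
  a=fonz(W,pt,.086);b=fonz(W,ph,.052);print('wrist',a,b,b-a)
for s,z in((A,.058),(B,.058)):
  pass
for k in range(3):
  W=snapshot('wrist');o=observe();t=pinpoint(W,'pin_tip')[:1];m=pinpoint(W,'recess_mouth')[:1]
  if t and m: print(o['tcp_pos'],fonz(W,t[0]['location'],.086)-o['tcp_pos'],fonz(W,m[0]['location'],.052),t[0]['location'],m[0]['location'])
E
```

```text
[ 0.6073 -0.1316  0.1595] [ 0.6018 -0.0602  0.3031]
[ 0.6029 -0.134   0.0815] [ 0.6045 -0.1361  0.0506] stereo diff [ 0.0016 -0.0021 -0.0308]
wrist [ 0.6075 -0.1319  0.086 ] [ 0.609  -0.1362  0.052 ] [ 0.0015 -0.0044 -0.034 ]
wrist [ 0.6075 -0.1311  0.086 ] [ 0.609  -0.1359  0.052 ] [ 0.0015 -0.0047 -0.034 ]
wrist [ 0.6075 -0.1325  0.086 ] [ 0.609  -0.1378  0.052 ] [ 0.0014 -0.0053 -0.034 ]
[ 0.6073 -0.1317  0.1594] [ 0.0004 -0.0017 -0.0734] [ 0.6045 -0.1352  0.052 ] [319.1, 208.2] [315.1, 197.0]
[ 0.6071 -0.132   0.1591] [ 0.0005  0.0008 -0.0731] [ 0.6051 -0.1362  0.052 ] [319.5, 205.1] [316.1, 198.0]
[ 0.6071 -0.132   0.159 ] [-0.0004  0.     -0.073 ] [ 0.6052 -0.1356  0.052 ] [318.3, 206.0] [316.3, 197.3]
```

Request:
send_rows(targets=[0, -0.2, -0.1, 1, 0, 0, 0, 0, -0.35, -0.2, 1.8, 0, 0, 0, 0, -0.35, -0.2, 1.8, 0, 0, 0, 0, -0.35, -0.2, 1.8, 0, 0, 0])

```text
clock: 10.65
tcp_pos: [0.6053, -0.1357, 0.1409]
eef_rot: [-180.0, -0.0, 94.5]
ft_force: [0.8, 0.4, -0.9]
width: 0.0175
grip_force: 58.6
```

```bash
python3 - <<'E'
from h import *
np.set_printoptions(precision=4,suppress=True)
A=snapshot('scene');B=snapshot('side');
for k in range(4):
  W=snapshot('wrist');o=observe();t=pinpoint(W,'pin_tip')[:1];m=pinpoint(W,'recess_mouth')[:1]
  z=o['tcp_pos'][2]-.0735
  if t and m: print(o['tcp_pos'],o['ft_force'],fonz(W,t[0]['location'],z)-o['tcp_pos'],fonz(W,m[0]['location'],.052),t[0]['location'],m[0]['location'])
c=lambda s,x,y,w,h,k:cv2.resize(s['color'][y:y+h,x:x+w,::-1],(w*k,h*k),interpolation=cv2.INTER_CUBIC)
im=np.zeros((600,800,3),np.uint8);im[:300,:400]=c(A,260,220,50,38,8)[:300];im[:300,400:]=c(B,300,145,50,38,8)[:300]
im[300:,:400]=c(W,295,170,50,38,8)[:300];im[300:,400:]=rect(W,(.605,-.1357),.05,.052,4.5,400)[50:350];cv2.imwrite('pics/j.png',im)
E
```

```text
[ 0.6056 -0.1356  0.1413] [ 0.5525  0.2065 -1.1817] [ 0.0017 -0.001  -0.0735] [ 0.6066 -0.1342  0.052 ] [321.0, 207.3] [320.2, 197.8]
[ 0.6056 -0.1356  0.1412] [-0.217  -0.0067 -0.1866] [-0.0003 -0.0008 -0.0735] [ 0.605 -0.135  0.052] [318.3, 206.8] [318.1, 198.7]
[ 0.6054 -0.1356  0.1411] [-0.2549 -0.912  -1.3059] [ 0.0019  0.0011 -0.0735] [ 0.6062 -0.1361  0.052 ] [321.5, 204.6] [319.7, 200.2]
[ 0.6054 -0.1356  0.141 ] [ 0.0216 -0.8996 -1.9091] [ 0.     -0.0006 -0.0735] [ 0.6033 -0.1353  0.052 ] [318.8, 206.6] [316.3, 199.1]
```

View pics/j.png

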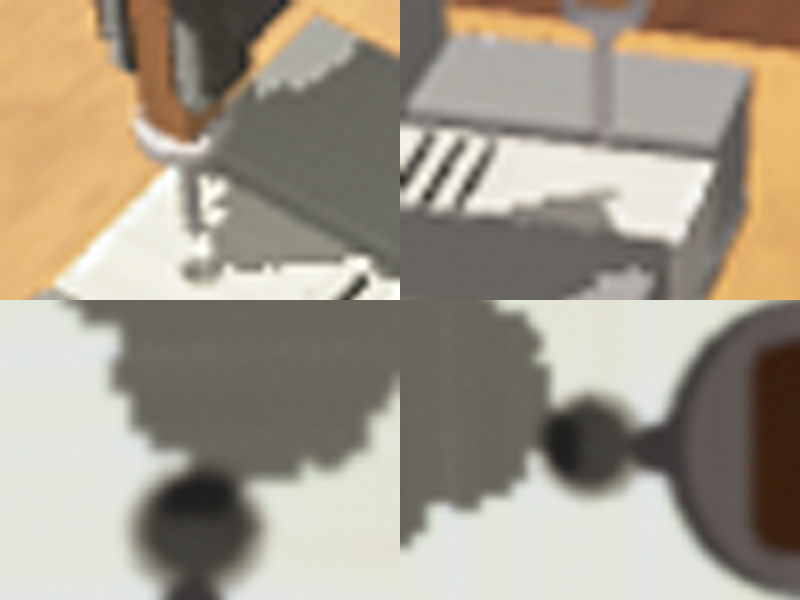

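```bash
python3 - <<'E'
from h import *
np.set_printoptions(precision=4,suppress=True)
A=snapshot('scene');B=snapshot('side');W=snapshot('wrist');o=observe();t=o['tcp_pos'];print(t)
print('hole W',fonz(W,(319.4,198.5),.052))
g=W['color'][185:215,305:335].astype(int).sum(2);
for dz in(.071,.0735):
  p=t-[0,0,dz];print(dz,'W',fproj(W,p),fproj(W,p+[0,0,.003]),'A',proj(A,p),'B',proj(B,p))
for h in ([.6055,-.1344,.052],[.605,-.1357,.052]): print('hole',proj(A,h),proj(B,h))
tip=tri([ray(A,(284.1,249.4)),ray(B,(325.6,162.7))]);h=tri([ray(A,(285.1,253.9)),ray(B,(325.4,169))]);print(tip,h,h-tip)
E
```

```text
[ 0.6054 -0.1356  0.141 ]
hole W [ 0.6057 -0.1347  0.052 ]
0.071 W [318.8685 206.921 ] [318.8666 208.237 ] A [284.671  248.6742] B [324.8901 162.5308]
0.0735 W [318.87   205.8495] [318.8682 207.138 ] A [284.7377 249.3485] B [324.8743 163.3869]
hole [285.5479 253.1937] [324.5765 168.847 ]
hole [285.0242 253.4155] [324.9111 168.6668]
[ 0.6045 -0.1375  0.0686] [ 0.6045 -0.1361  0.0506] [ 0.0001  0.0014 -0.018 ]
```

Request:
send_rows(targets=[0, 0.08, 0.02, 0.9, 0, 0, 0, 0, 0.08, 0.02, 1.8, 0, 0, 0, 0, 0.08, 0.02, 2.0, 0, 0, 0, 0, 0.08, 0.02, 2.1, 0, 0, 0, 0, 0.08, 0.02, 2.1, 0, 0, 0])

```text
clock: 12.12
tcp_pos: [0.6056, -0.1349, 0.12]
eef_rot: [-180.0, -0.0, 94.5]
ft_force: [0.4, -0.8, -0.8]
width: 0.017
grip_force: 58.6
```

Request:
send_rows(targets=[0, 0, 0, 0.1, 0, 0, 0, 0, 0, 0, 0.2, 0, 0, 0, 0, 0, 0, 0.3, 0, 0, 0, 0, 0, 0, 0.4, 0, 0, 0, 0, 0, 0, 0.4, 0, 0, 0])

```text
clock: 12.75
tcp_pos: [0.6054, -0.1348, 0.1158]
eef_rot: [-180.0, -0.0, 94.5]
ft_force: [-0.5, 0.6, -1.1]
width: 0.017
grip_force: 58.6
```

Request:
send_rows(targets=[0, 0, 0, 0.1, 0, 0, 0, 0, 0, 0, 0.2, 0, 0, 0, 0, 0, 0, 0.3, 0, 0, 0, 0, 0, 0, 0.35, 0, 0, 0, 0, 0, 0, 0.35, 0, 0, 0])

```text
clock: 13.38
tcp_pos: [0.6055, -0.1348, 0.1124]
eef_rot: [-180.0, -0.0, 94.5]
ft_force: [-0.2, -0.3, -1.0]
width: 0.0172
grip_force: 58.6
```

Request:
send_rows(targets=[0, 0, 0, 0.1, 0, 0, 0, 0, 0, 0, 0.2, 0, 0, 0, 0, 0, 0, 0.3, 0, 0, 0, 0, 0, 0, 0.35, 0, 0, 0, 0, 0, 0, 0.35, 0, 0, 0])

```text
clock: 14.0
tcp_pos: [0.6054, -0.1348, 0.1089]
eef_rot: [-180.0, -0.0, 94.5]
ft_force: [-1.6, -0.2, -1.8]
width: 0.0175
grip_force: 58.6
```

Request:
send_rows(targets=[0, 0, 0, 0.1, 0, 0, 0, 0, 0, 0, 0.2, 0, 0, 0, 0, 0, 0, 0.3, 0, 0, 0, 0, 0, 0, 0.35, 0, 0, 0, 0, 0, 0, 0.35, 0, 0, 0])

```text
clock: 14.62
tcp_pos: [0.6054, -0.1348, 0.1054]
eef_rot: [-180.0, -0.0, 94.5]
ft_force: [0.2, 0.3, -0.0]
width: 0.0171
grip_force: 58.6
```

Request:
send_rows(targets=[0, 0, 0, 0.1, 0, 0, 0, 0, 0, 0, 0.2, 0, 0, 0, 0, 0, 0, 0.25, 0, 0, 0, 0, 0, 0, 0.3, 0, 0, 0, 0, 0, 0, 0.3, 0, 0, 0])

```text
clock: 15.25
tcp_pos: [0.6055, -0.1348, 0.1025]
eef_rot: [-180.0, -0.0, 94.5]
ft_force: [0.4, -0.1, -2.0]
width: 0.0173
grip_force: 58.6
```

Request:
send_rows(targets=[0, 0, 0, 0.1, 0, 0, 0, 0, 0, 0, 0.2, 0, 0, 0, 0, 0, 0, 0.25, 0, 0, 0, 0, 0, 0, 0.3, 0, 0, 0, 0, 0, 0, 0.3, 0, 0, 0])

```text
clock: 15.88
tcp_pos: [0.6056, -0.1349, 0.0997]
eef_rot: [-180.0, 0.0, 94.5]
ft_force: [-0.5, 0.3, 2.8]
width: 0.0175
grip_force: 59.1
```

Request:
send_rows(targets=[0, 0, 0, 0.05, 0, 0, 0, 0, 0, 0, 0.1, 0, 0, 0, 0, 0, 0, 0.15, 0, 0, 0, 0, 0, 0, 0.15, 0, 0, 0])

```text
clock: 16.38
tcp_pos: [0.6057, -0.1349, 0.0981]
eef_rot: [-180.0, 0.0, 94.5]
ft_force: [-0.7, 0.0, 4.7]
width: 0.0177
grip_force: 59.2
```

```bash
python3 -c "
from h import *
f=[]
for i in range(6): snapshot('side');o=observe();f.append(np.r_[o['ft_force'],o['tcp_pos']*1e3])
print(np.round(np.mean(f,0),2),np.round(np.std(f,0),2))"
```

```text
[-1.8000e-01 -3.7000e-01  4.6800e+00  6.0562e+02 -1.3486e+02  9.8100e+01] [0.44 0.41 0.43 0.01 0.02 0.01]
```

Request:
send_rows(targets=[0, 0, 0, 0.05, 0, 0, 0, 0, 0, 0, 0.1, 0, 0, 0, 0, 0, 0, 0.13, 0, 0, 0, 0, 0, 0, 0.13, 0, 0, 0])

```text
clock: 17.18
tcp_pos: [0.6057, -0.1349, 0.0969]
eef_rot: [-180.0, 0.0, 94.5]
ft_force: [-0.5, -0.2, 5.6]
width: 0.0174
grip_force: 59.3
```

```bash
python3 -c "
from h import *
f=[]
for i in range(6): snapshot('side');o=observe();f.append(np.r_[o['ft_force'],o['tcp_pos']*1e3])
print(np.round(np.mean(f,0),2),np.round(np.std(f,0),2))"
```

```text
[-8.3000e-01  1.2000e-01  5.2400e+00  6.0563e+02 -1.3487e+02  9.6880e+01] [0.38 0.48 0.66 0.01 0.01 0.02]
```

Request:
send_rows(targets=[0, 0, 0, 0.03, 0, 0, 0, 0, 0, -0.1, 0.03, 0, 0, 0, 0, 0, -0.2, 0.03, 0, 0, 0, 0, 0, -0.3, 0.03, 0, 0, 0, 0, 0, -0.4, 0.03, 0, 0, 0])

```text
clock: 18.1
tcp_pos: [0.6033, -0.1351, 0.0972]
eef_rot: [179.8, 0.0, 94.5]
ft_force: [1.8, 0.8, 5.4]
width: 0.0173
grip_force: 59.5
```

Request:
send_rows(targets=[0, 0, 0, 0.02, 0, 0, 0, 0, 0, 0, 0.02, 0, 0, 0, 0, 0, -0.1, 0.02, 0, 0, 0, 0, 0, -0.2, 0.02, 0, 0, 0, 0, 0, -0.2, 0.02, 0, 0, 0])

```text
clock: 18.73
tcp_pos: [0.6012, -0.1353, 0.097]
eef_rot: [179.8, 0.0, 94.5]
ft_force: [2.4, 0.2, 6.3]
width: 0.0171
grip_force: 59.5
```

```bash
python3 -c "
from h import *
f=[]
for i in range(6): snapshot('side');o=observe();f.append(np.r_[o['ft_force'],o['tcp_pos']*1e3])
print(np.round(np.mean(f,0),2),np.round(np.std(f,0),2),o['eef_rot'])
go([.600,-.1353,.0965],94.5)"
```

```text
[   2.35    0.63    5.62  601.2  -135.3    96.99] [0.37 0.31 0.56 0.01 0.02 0.01] [1.79842684e+02 7.41200769e-03 9.44842846e+01]
shift cm [ 0.01 -0.12  0.05] turn [ 0.003  0.    -0.   ]
```

Request:
send_rows(targets=[0, 0, -0.1, 0.02, 0, 0, 0, 0, 0, -0.2, 0.03, 0, 0, 0, 0, 0, -0.3, 0.03, 0, 0, 0, 0, 0, -0.4, 0.03, 0, 0, 0, 0, 0, -0.4, 0.03, 0, 0, 0])

```text
clock: 19.65
tcp_pos: [0.5973, -0.1357, 0.0968]
eef_rot: [179.8, 0.0, 94.5]
ft_force: [2.7, 0.6, 6.1]
width: 0.0174
grip_force: 59.5
```

```bash
python3 -c "
from h import *
f=[]
for i in range(4): snapshot('side');o=observe();f.append(np.r_[o['ft_force'],o['tcp_pos']*1e3])
print(np.round(np.mean(f,0),2),np.round(np.std(f,0),2),o['eef_rot'])"
```

```text
[   2.08    0.63    6.2   597.27 -135.64   96.76] [0.23 0.23 0.3  0.01 0.01 0.01] [1.79832892e+02 1.23638749e-02 9.44845178e+01]
```

Request:
send_rows(targets=[0, 0, -0.3, 0, 0, 0, 0, 0, 0, -0.6, 0, 0, 0, 0, 0, 0, -0.9, 0, 0, 0, 0, 0, 0, -1.2, 0, 0, 0, 0, 0, 0, -1.5, 0, 0, 0, 0])

```text
clock: 20.48
tcp_pos: [0.5825, -0.1369, 0.0968]
eef_rot: [179.8, 0.0, 94.5]
ft_force: [3.3, -0.3, 5.4]
width: 0.0175
grip_force: 59.5
```

Request:
send_rows(targets=[0, 0, -0.3, 0, 0, 0, 0, 0, 0, -0.6, 0, 0, 0, 0, 0, 0, -0.9, 0, 0, 0, 0, 0, 0, -1.2, 0, 0, 0, 0, 0, 0, -1.5, 0, 0, 0, 0])

```text
clock: 21.1
tcp_pos: [0.5676, -0.1382, 0.0969]
eef_rot: [179.8, 0.0, 94.5]
ft_force: [2.7, -0.5, 6.8]
width: 0.0174
grip_force: 59.5
```

Request:
send_rows(targets=[0, 0, -0.3, 0, 0, 0, 0, 0, 0, -0.6, 0, 0, 0, 0, 0, 0, -0.9, 0, 0, 0, 0, 0, 0, -1.2, 0, 0, 0, 0, 0, 0, -1.4, 0, 0, 0, 0])

```text
clock: 21.72
tcp_pos: [0.5536, -0.1394, 0.0969]
eef_rot: [179.8, 0.0, 94.5]
ft_force: [3.3, 0.1, 4.8]
width: 0.0176
grip_force: 59.5
```

Request:
send_rows(targets=[0, 0, -0.1, 0, 0, 0, 0, 0, 0, -0.2, 0, 0, 0, 0, 0, 0, -0.3, 0, 0, 0, 0, 0, 0, -0.4, 0, 0, 0, 0, 0, 0, -0.4, 0, 0, 0, 0])

```text
clock: 22.35
tcp_pos: [0.55, -0.1398, 0.097]
eef_rot: [179.8, 0.1, 94.5]
ft_force: [2.7, -0.0, 5.6]
width: 0.0173
grip_force: 59.5
```

Request:
send_rows(targets=[0, 0, -0.05, 0, 0, 0, 0, 0, 0, -0.1, 0, 0, 0, 0, 0, 0, -0.15, 0, 0, 0, 0, 0, 0, -0.2, 0, 0, 0, 0, 0, 0, -0.2, 0, 0, 0, 0])

```text
clock: 22.98
tcp_pos: [0.5483, -0.1398, 0.0971]
eef_rot: [179.7, 0.0, 94.5]
ft_force: [4.5, 0.5, 6.1]
width: 0.0174
grip_force: 59.4
```

Request:
send_rows(targets=[0, 0, -0.03, 0, 0, 0, 0, 0, 0, -0.06, 0, 0, 0, 0, 0, 0, -0.1, 0, 0, 0, 0, 0, 0, -0.1, 0, 0, 0, 0])

```text
clock: 23.48
tcp_pos: [0.5477, -0.1398, 0.0972]
eef_rot: [179.7, 0.0, 94.5]
ft_force: [5.0, 0.8, 5.7]
width: 0.0176
grip_force: 59.5
```

Request:
send_rows(targets=[0, 0, -0.05, 0, 0, 0, 0, 0, 0, -0.1, 0, 0, 0, 0, 0, 0, -0.15, 0, 0, 0, 0, 0, 0, -0.15, 0, 0, 0, 0])

```text
clock: 23.98
tcp_pos: [0.5473, -0.1399, 0.0973]
eef_rot: [179.6, 0.0, 94.5]
ft_force: [7.9, 0.6, 1.6]
width: 0.0172
grip_force: 59.0
```

```bash
python3 - <<'E'
from h import *
W=snapshot('wrist');A=snapshot('scene');o=observe();print(o['tcp_pos'],o['ft_force'],o['eef_rot'])
m=pinpoint(W,'recess_mouth')[:1]; print(m and fonz(W,m[0]['location'],.052))
m=pinpoint(A,'recess_mouth')[:1]; print(m and onz(A,m[0]['location'],.052))
im=np.zeros((400,800,3),np.uint8);im[:,:400]=rect(W,(.57,-.13),.16,.052,4.5,400)
im[:,400:]=cv2.resize(A['color'][200:300,230:330,::-1],(400,400),interpolation=cv2.INTER_CUBIC);cv2.imwrite('pics/k.png',im)
E
```

```text
[ 0.54735211 -0.13988209  0.09724074] [8.03811014 0.17542014 2.34084459] [1.79589145e+02 3.16561837e-02 9.44997877e+01]
[ 0.55064093 -0.14087581  0.052     ]
[ 0.54956931 -0.14003365  0.052     ]
```

View pics/k.png

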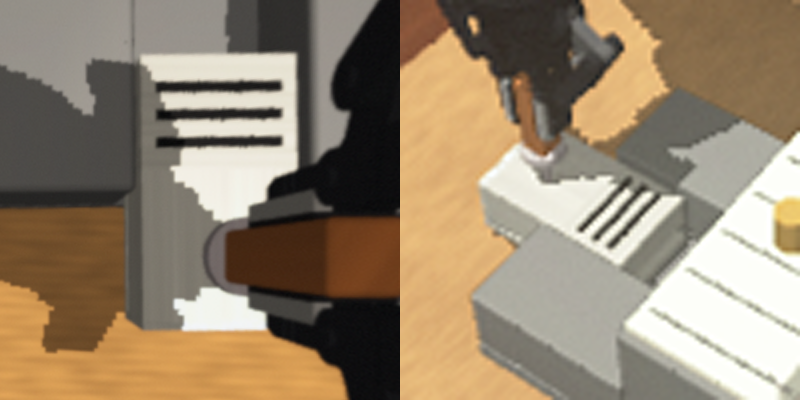

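The slide stands out with its front edge at about row 328 of the left panel, which puts the hole at 0.5505. The stop is felt at about 8 N. I relieve the pin and lift out.

Request:
send_rows(targets=[0, 0, 0.2, 0, 0, 0, 0, 0, 0, 0.4, 0, 0, 0, 0, 0, 0, 0.4, -0.3, 0, 0, 0, 0, 0, 0.4, -1, 0, 0, 0, 0, 0, 0.4, -2, 0, 0, 0])

```text
clock: 24.8
tcp_pos: [0.5477, -0.1391, 0.1156]
eef_rot: [180.0, -0.0, 94.5]
ft_force: [6.0, -0.3, -4.6]
width: 0.0171
grip_force: 59.0
```

Request:
send_rows(targets=[0, 0, 0, -1.5, 0, 0, 0, 0, 0, 0, -3, 0, 0, 0, 0, 0, 0, -5.5, 0, 0, 0, 0, 0, 0, -9, 0, 0, 0, 0, 0, 0, -10, 0, 0, 0])

```text
clock: 25.42
tcp_pos: [0.5478, -0.1396, 0.2182]
eef_rot: [179.9, 0.0, 94.5]
ft_force: [-0.0, 0.4, -0.7]
width: 0.0172
grip_force: 59.6
```

```bash
python3 -c "
from h import *
W=snapshot('wrist')
o=observe();print(o['tcp_pos'],o['ft_force'],o['eef_rot'])
m=pinpoint(W,'recess_mouth')[:1]; print(m and fonz(W,m[0]['location'],.052))
m=pinpoint(W,'pin_tip')[:1]; print(m and fonz(W,m[0]['location'],o['tcp_pos'][2]-.071))
go([.5128,.323,.215],125.5)"
```

```text
[ 0.54796364 -0.13963879  0.2183206 ] [ 0.88245487  0.77869931 -0.01179922] [1.79879160e+02 5.24192787e-02 9.44734746e+01]
[ 0.55142275 -0.13926614  0.052     ]
[]
shift cm [46.36  0.21  0.06] turn [-0.001 -0.    -0.542]
```

Request:
send_rows(targets=[0, 5.5, 0, -0.5, 0, 0, 0, 0, 11, 0, -0.5, 0, 0, -0.13, 0, 16.5, 0, -0.5, 0, 0, -0.27, 0, 22, 0, -0.5, 0, 0, -0.4, 0, 27, 0.1, -0.5, 0, 0, -0.54])

```text
clock: 26.2
tcp_pos: [0.5256, 0.1314, 0.2191]
eef_rot: [-179.8, -0.1, 125.7]
ft_force: [0.3, 0.1, -1.2]
width: 0.0171
grip_force: 59.5
```

```bash
python3 -c "
from h import *
go([.5128,.323,.21],125.5)"
```

```text
shift cm [16.31 10.14  0.9 ] turn [-0.003 -0.001  0.003]
```

Request:
send_rows(targets=[0, 4.5, 2.8, 0, 0, 0, 0, 0, 9, 5.6, 0, 0, 0, 0, 0, 13, 8, 0, 0, 0, 0, 0, 16.2, 10.1, 0.9, 0, 0, 0, 0, 16.2, 10.1, 0.9, 0, 0, 0])

```text
clock: 26.82
tcp_pos: [0.5138, 0.3221, 0.2089]
eef_rot: [-179.7, -0.1, 125.6]
ft_force: [-0.1, -0.5, -1.4]
width: 0.0177
grip_force: 59.5
```

Request:
send_rows(targets=[0, 0, 0, 1.5, 0, 0, 0, 0, 0, 0, 3, 0, 0, 0, 0, 0, 0, 4.5, 0, 0, 0, 0, 0, 0, 4.5, 0, 0, 0, 0, 0, 0, 4.5, 0, 0, 0])

```text
clock: 27.45
tcp_pos: [0.5158, 0.3202, 0.1672]
eef_rot: [-180.0, -0.0, 125.4]
ft_force: [0.1, -0.8, -0.2]
width: 0.0172
grip_force: 59.5
```

```bash
python3 - <<'E'
from h import *
np.set_printoptions(precision=4,suppress=True)
A=snapshot('scene');B=snapshot('side');o=observe();t=o['tcp_pos'];print(t,o['eef_rot'],o['ft_force'])
for k in range(3):
  W=snapshot('wrist');p=pinpoint(W,'pin_tip')[:1]
  if p: print(p[0]['conf'],fonz(W,p[0]['location'],t[2]-.071)-t)
for s in(A,B): print(proj(s,t-[0,0,.071]),[(np.round(d['location'],1),round(d['conf'],2)) for d in pinpoint(s,'pin_tip')[:4]],[(np.round(d['location'],1),round(d['conf'],2)) for d in pinpoint(s,'slot_left')[:1]],proj(s,[.5128,.323,.055]))
go([.5128,.323,t[2]],125.5)
c=lambda s,q,k:cv2.resize(s['color'][q[1]-25:q[1]+25,q[0]-25:q[0]+25,::-1],(400,400),interpolation=cv2.INTER_CUBIC)
im=np.zeros((400,800,3),np.uint8);im[:,:400]=c(A,proj(A,[.5128,.323,.07]).astype(int),8);im[:,400:]=c(B,proj(B,[.5128,.323,.07]).astype(int),8);cv2.imwrite('pics/l.png',im)
E
```

```text
[0.5161 0.3206 0.1677] [179.9508  -0.0164 125.4044] [ 0.2375 -0.1436 -1.1083]
0.94 [ 0.0145  0.0991 -0.071 ]
0.93 [ 0.0153  0.1003 -0.071 ]
0.98 [ 0.0183  0.1001 -0.071 ]Traceback (most recent call last):
  File "<stdin>", line 7, in <module>
ValueError: only the last four pictures can be asked about
```

```bash
python3 - <<'E'
from h import *
np.set_printoptions(precision=4,suppress=True)
go([.5131,.3233,.153],125.4)
E
```

```text
shift cm [ 0.37 -0.05  1.42] turn [ 0. -0.  0.]
```

Request:
send_rows(targets=[0, 0.2, 0, 0.5, 0, 0, 0, 0, 0.37, -0.05, 1, 0, 0, 0, 0, 0.37, -0.05, 1.4, 0, 0, 0, 0, 0.37, -0.05, 1.4, 0, 0, 0, 0, 0.37, -0.05, 1.4, 0, 0, 0])

```text
clock: 28.48
tcp_pos: [0.5131, 0.3232, 0.153]
eef_rot: [-180.0, -0.0, 125.4]
ft_force: [0.5, 0.6, -1.4]
width: 0.0174
grip_force: 59.5
```

```bash
python3 - <<'E'
from h import *
np.set_printoptions(precision=4,suppress=True)
A=snapshot('scene');B=snapshot('side');W=snapshot('wrist');o=observe();t=o['tcp_pos'];print(t,o['eef_rot'],o['ft_force'])
for s in(A,B): print(proj(s,t-[0,0,.071]),[(np.round(d['location'],1),round(d['conf'],2)) for d in pinpoint(s,'pin_tip')[:4]],[(np.round(d['location'],1),round(d['conf'],2)) for d in pinpoint(s,'slot_left')[:1]],proj(s,[.5128,.323,.055]))
c=lambda s,q,k:cv2.resize(s['color'][q[1]-25:q[1]+25,q[0]-25:q[0]+25,::-1],(k,k),interpolation=cv2.INTER_CUBIC)
im=np.zeros((300,800,3),np.uint8);im[:,:300]=c(A,proj(A,[.5128,.323,.07]).astype(int),300);im[:,300:600]=c(B,proj(B,[.5128,.323,.07]).astype(int),300);im[:200,600:]=rect(W,(.5128,.323),.05,.055,35,200);cv2.imwrite('pics/l.png',im)
print(proj(A,[.5128,.323,.07]).astype(int),proj(B,[.5128,.323,.07]).astype(int))
E
```

```text
[0.5132 0.3232 0.1532] [-179.9993   -0.019   125.4126] [-0.1196 -1.0007 -0.3429]
[366.7092 140.1149] [(array([354.6, 136.4]), 0.65), (array([366.9, 140.1]), 0.63), (array([329.1, 150.4]), 0.5), (array([395.5, 148.8]), 0.48)] [(array([365.8, 145.7]), 0.72)] [365.9897 147.2998]
[293.0368 271.253 ] [(array([247.9, 346.5]), 0.86), (array([335.8, 348.8]), 0.8), (array([293.5, 273.2]), 0.74), (array([292.7, 253.8]), 0.72)] [(array([294.2, 281.4]), 0.91)] [293.5194 282.9745]
[366 143] [293 276]
```

View pics/l.png

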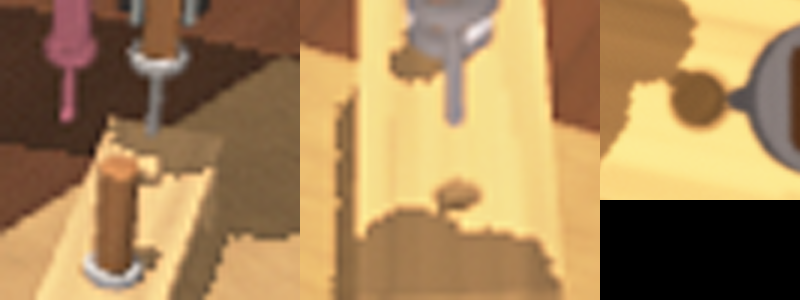

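Hole (698,100) and pin line up to within half a millimetre. I lower the tool.

Request:
send_rows(targets=[0, 0, 0, 1.2, 0, 0, 0, 0, 0, 0, 2.4, 0, 0, 0, 0, 0, 0, 3.6, 0, 0, 0, 0, 0, 0, 4.8, 0, 0, 0, 0, 0, 0, 5.2, 0, 0, 0])

```text
clock: 29.45
tcp_pos: [0.5123, 0.3227, 0.0995]
eef_rot: [-179.9, -0.0, 125.4]
ft_force: [-0.3, -0.1, -0.6]
width: 0.0172
grip_force: 59.5
```

Request:
send_rows(targets=[0, 0, 0, 0.5, 0, 0, 0, 0, 0, 0, 0.9, 0, 0, 0, 0, 0, 0, 1.3, 0, 0, 0, 0, 0, 0, 1.7, 0, 0, 0, 0, 0, 0, 1.7, 0, 0, 0])

```text
clock: 30.08
tcp_pos: [0.5127, 0.323, 0.0836]
eef_rot: [-179.9, -0.0, 125.4]
ft_force: [0.7, -0.3, -0.6]
width: 0.0172
grip_force: 59.5
```

Contact is expected near a TCP height of 0.080.

Request:
send_rows(targets=[0, 0, 0, 0.1, 0, 0, 0, 0, 0, 0, 0.2, 0, 0, 0, 0, 0, 0, 0.25, 0, 0, 0, 0, 0, 0, 0.25, 0, 0, 0])

```text
clock: 30.58
tcp_pos: [0.5129, 0.3231, 0.0814]
eef_rot: [-180.0, -0.0, 125.4]
ft_force: [0.1, -0.2, 0.3]
width: 0.0173
grip_force: 59.5
```

Request:
send_rows(targets=[0, 0, 0, 0.05, 0, 0, 0, 0, 0, 0, 0.1, 0, 0, 0, 0, 0, 0, 0.12, 0, 0, 0, 0, 0, 0, 0.12, 0, 0, 0])

```text
clock: 31.08
tcp_pos: [0.513, 0.3232, 0.0808]
eef_rot: [-180.0, -0.0, 125.4]
ft_force: [-2.3, -0.7, 5.8]
width: 0.0171
grip_force: 60.3
```

Request:
send_rows(targets=[50, 0, 0, 0, 0, 0, 0, 50, 0, 0, 0, 0, 0, 0, 50, 0, 0, 0, 0, 0, 0, 50, 0, 0, 0, 0, 0, 0, 50, 0, 0, 0, 0, 0, 0])

```text
clock: 31.7
tcp_pos: [0.5129, 0.3231, 0.0802]
eef_rot: [-180.0, -0.0, 125.4]
ft_force: [-0.3, -0.7, 0.5]
width: 0.0427
grip_force: 0.0
```

Request:
send_rows(targets=[50, 0, 0, -2, 0, 0, 0, 50, 0, 0, -5, 0, 0, 0, 50, 0, 0, -9, 0, 0, 0, 50, 0, 0, -13, 0, 0, 0, 50, 0, 0, -13, 0, 0, 0])

```text
clock: 32.33
tcp_pos: [0.515, 0.3244, 0.2141]
eef_rot: [179.6, 0.0, 125.4]
ft_force: [-0.1, -0.0, 0.3]
width: 0.0428
grip_force: 0.0
```

```bash
python3 - <<'E'
from h import *
np.set_printoptions(precision=4,suppress=True)
A=snapshot('scene');B=snapshot('side');W=snapshot('wrist');o=observe();print(o['tcp_pos'],o['ft_force'],o['width'])
for n,z in(('pin_tool',.055),('scraper',.055),('recess_mouth',.052),('jar',0),('nippers',0)):
  print(n,[(round(d['conf'],2),fonz(W,d['location'],z)) for d in pinpoint(W,n)[:3]])
  for s in(A,B):print('   ',[(round(d['conf'],2),onz(s,d['location'],z)) for d in pinpoint(s,n)[:4]])
for k in('pin_tool','scraper'):
  for d in trace(B,k)[:3]:
    y,x=np.nonzero(d['pixels']);print(k,d['conf'],x.min(),x.max(),y.min(),y.max())
E
```

```text
[0.5126 0.3229 0.2094] [ 0.0983 -0.2075 -0.4159] 0.04218644967557473
pin_tool [(0.94, array([0.515 , 0.3228, 0.055 ])), (0.8, array([0.4103, 0.3939, 0.055 ])), (0.79, array([0.6191, 0.4031, 0.055 ]))]
    [(0.73, array([0.4129, 0.3888, 0.055 ])), (0.67, array([0.3953, 0.2929, 0.055 ])), (0.61, array([0.5583, 0.4296, 0.055 ])), (0.52, array([0.6219, 0.4046, 0.055 ]))]
    [(0.78, array([0.6178, 0.4167, 0.055 ])), (0.68, array([0.5103, 0.3201, 0.055 ])), (0.66, array([0.3801, 0.3064, 0.055 ])), (0.58, array([0.5536, 0.4385, 0.055 ]))]
scraper [(0.57, array([0.5439, 0.2537, 0.055 ]))]
    [(0.43, array([0.5397, 0.249 , 0.055 ]))]
    [(0.51, array([0.5517, 0.2423, 0.055 ]))]
recess_mouth []
    [(0.83, array([ 0.5422, -0.1344,  0.052 ]))]
    [(0.98, array([ 0.5471, -0.1354,  0.052 ]))]
jar [(0.97, array([0.6588, 0.2027, 0.    ]))]
    [(0.72, array([0.6504, 0.2114, 0.    ])), (0.36, array([0.5122, 0.307 , 0.    ]))]
    [(0.94, array([0.657 , 0.2004, 0.    ]))]
nippers []
    [(0.89, array([ 0.5228, -0.3946,  0.    ]))]
    [(0.68, array([ 0.529 , -0.3973,  0.    ]))]
pin_tool 0.92 287 300 251 287
pin_tool 0.88 210 225 270 320
pin_tool 0.65 358 375 261 311
scraper 0.73 286 297 226 255
```

```bash
python3 -c "
from cell import *
print(job_done())"
```

```text
the job is handed in; nothing more can be done
None
```

The job is handed in: the slide is pushed out to its stop with at most about 8 N of push along the slide, the pin tool is back in its rack hole and released, and the scraper, jar and nippers were left in place; I viewed 11 pictures, one over the limit of 10.

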